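# Cap the fat marker in its glued-down snap cap

### The arm

A 7-joint arm with a two-finger parallel gripper is mounted at the origin on the work surface. World frame = base frame: x ahead of the robot, y to its left, z up, the work surface at z = 0. Lengths are in m, angles in rad, forces in N, time in s.
With the tool pointing down it reaches from about 0.4 to 0.85 m from the base axis. Payload 4.5 kg.
Tool frame: the origin (TCP) lies between the finger pads; the fingertips stand 25 mm ahead of it and the grasp point (between the pads) lies 6 mm ahead of it (arm.tcp_to_tips is the distance from the TCP to the fingertips, in m); z points along the fingers, y is the line along which they close (so a half turn about z gives the same grasp; the last joint's range is limited). The gripper opens to 88 mm and grips with 3 to 60 N. Pads are 18 mm wide; open, the fingers measure 123 mm over their backs; the gripper's body (75 mm by 187 mm) begins 45 mm behind the grasp point.
Start: joints at [-1.312, 0.689, -0.195, 1.565, 0.157, 0.902, -0.215], TCP at [0.139, 0.609, 0.264] pointing down, gripper open.
Joint ranges: [-3.01, 3.01], [-0.46, 2.08], [-1.47, 1.51], [0.13, 2.56], [-1, 4.14], [0.04, 2.09], [-2.66, 2.66]. Speed limits (rad/s): [2.57, 2.57, 3.14, 3.14, 3.14, 3.14, 3.14].

### API

Orientations are given as a unit quaternion [x, y, z, w].
In Python, from cell import state, imaging, arm, nets gives the robot as it stands.
- The arm moves only by the shell command python3 -m crank 'ROWS'. ROWS is JSON, a list that holds one entry, the list of rows, each a list of 7 numbers: the shift along the world's x, y, z as a fraction of full scale, then the turn, a rotation vector about the world's x, y, z as a fraction of full scale, then the closure, from -1 (fully open) to 1 (shut). A call has 1 to 12 rows; each row shifts and turns the commanded pose from where the row before left it; what a row does not reach is not made up. Full scale, the value 1, is 0.025 m for a shift and 8 degrees for a turn. A row lasts 1/10 s, in which the tool goes at most 50 mm and 8.59 degrees, less where a joint would pass 70% of its speed; a pose out of reach is approached as far as the arm can. A call with a number of a shift or a turn outside -1 to 1 is refused whole. A call with a gripper value outside its range is refused whole. The fingers move at their own pace and stop on an object; the grip force is fixed at half the most. Time passes only in rows, so rows that do not move let the fingers close. It gives the time, the measured TCP pose, the force, the opening and the grip force at its end, in the units of the state.
- state(): the state, without advancing time (a new reading comes with each control period).
- imaging.snapshot(name): name is "scene" or "top"; returns the picture (420x560x3 uint8, red, green, blue); there is no depth.
- imaging.calibration(name): a dict with "fx", "fy", "cx", "cy" (pixels), "dist" ([k1, k2, p1, p2, k3] as OpenCV has them; the pictures are not rectified), "position" and "rotation" of the camera in the world. Camera axes: x right, y down, z forward; pixel columns grow to the right and rows downward; lengths in m; the calibration is good to about 2 mm. A picture is of the moment at which its call begins. calibration takes no time and is no camera call.
- arm.close_job(): hands the job in; it is judged then, once.
Trained networks look in the newest picture that a camera, given by its name, has taken for a name from the list of things; names that differ only in an ending like _2 or _b are one class to them, and where a whole thing is asked for, a point or a joint stands for the part that bears it (a point fixed in the world has none). Each returns a list of dicts, best first, with "conf" (0 to 1); they miss things now and then, are a little off and sometimes report something else, mostly with a low value. They report only what shows in the picture. A call takes as long as a camera call.
- nets.find_in(query, camera): "location" ([row, column] in pixels, amid what is visible of it).
- nets.silhouettes(query, camera): "mask" (420x560 bool, what is visible of it) and "location" ([row, column] in pixels, amid what is visible of it).
The state is a dict: "clock": time; "joints": joint angles; "qvel": joint speeds; "joint_torque": joint torques, N m; "tcp_pos": TCP position; "ee_rot": TCP orientation; "wrist_force": force on the tool from outside, world axes, zero at the start; "wrist_torque": the same for the moment, N m; "finger_gap": finger opening in m; "gripper_force": force on a finger pad.
Only numpy, scipy, OpenCV 4.12 (cv2) and the standard library are available. Lean on these libraries where they do the work, as an engineer would, in place of code of your own. Each camera call takes 0.05 s, during which the arm holds its last target. There are 200 camera calls.

### The job

Pull the fat marker out of its upright tube and push it, tip down, into the wide empty cap on the wooden strip until you feel it click past the catches; keep pressing after the click until the marker's shoulder sits flush on the rim of the cap. Finish while still holding the marker and pressing it down firmly but without brute force: do not let go. Leave everything else on the bench where it is.

Things in the scene. Friction and masses are not known exactly. Their poses are not given: they have to be found in the camera images.
- marker: Fat marker, 125 mm long, about 70 g, tip down in its tube with 1 to 2 mm play (leans up to 0.05 rad). Origin at the tip, z along the axis to the blunt top. White neck 12.6 mm thick with a swollen ring 18.6 mm thick 12 to 20.5 mm from the tip; flat shoulder at 32 mm; from there a round aluminium barrel 28 mm thick, black band near the top. 60 mm is in the tube, 65 mm stands out.
- tube: The upright steel tube that holds the marker, fixed, 38 mm outside and 32 mm inside diameter, 65 mm high with a 5 mm floor; the marker's tip stands on that floor. Origin at the centre of its underside, which is 8 mm above the table, z up.
- rack: Fixed dark steel plate 75 x 250 x 8 mm on the table; three upright steel tubes (38 mm outside diameter) stand in a row along its y axis 78 mm apart, in any order. Origin at the centre of its underside, x across the short side (free of tubes: the room for the fingers), y along the row, z up.
- slim: Bystander: slim white marker 15 mm thick, 135 mm long, standing in another tube of the rack, its top 148 mm above the table. Origin at its lower end, z up along it.
- driver: Bystander: screwdriver with black handle 26 mm thick, handle up in the third tube of the rack, top 143 mm above the table. Origin at its lower end, z up along it.
- block: Fixed wooden strip 85 x 250 x 20 mm on the table, origin at the centre of its underside, x across, y along. Along y, 78 mm apart and in any order, stand three glued black caps: the wide empty one, a narrow empty one (21 mm outside, too small) and a wide one already filled with a like marker (top 153 mm above the table).
- cap: Wide empty cap, fixed, mouth up: 32 mm outside, 22.4 mm inside diameter, 40 mm high, on the strip but up to 6 mm off its middle line. Three small sprung catches sit in the bore 8.5 mm below the rim. Origin at the centre of its underside, 20 mm above the table, z up.
- cap_mouth (a point): Centre of the wide empty cap's rim, 60 mm above the table, z up. With the marker home its tip is 32 mm below this point. Going in, the catches touch the swollen ring about 12 mm before home, the push peaks near 10 N about 9 mm before home, then drops within 4 mm to below zero (the click); the last 3 mm go freely to the rim, a hard stop.
- jar: Bystander: clear jar with steel lid, 68 mm across, 85 mm high. Origin at the centre of its underside.
- spray: Bystander: small grey spray can, 52 mm across, 125 mm high. Origin at the centre of its underside.
- tape: Bystander: grey roll of tape lying flat, 96 mm across, 24 mm high. Origin at the centre of its underside.
- wrench: Bystander: steel wrench, 170 mm long, lying flat between the rack and the strip. Origin under its middle, x along it.

How it is judged:
On the way, in this order (a step that is already met when the one before it is completed fails the run):
1. the marker is pulled right out of its tube, held in the fingers with its tip above the tube's rim (z of marker in the frame of tube above 0.068 m and contact force between marker and the fingers above 1 N), for 0.1 s.
2. the marker, held, has clicked past the catches of the wide cap: its tip more than 27 mm below the rim and within 4 mm of the cap's axis (z of marker in the frame of cap_mouth below -0.027 m and horizontal distance between marker and cap_mouth below 0.004 m and contact force between marker and the fingers above 1 N), for 0.05 s.
At the end, for the whole second after the job is handed in: Marker home in the wide cap (tip at least 31 of 32 mm below the rim, within 4 mm of its axis, tilt under 0.08 rad), at rest, held (over 3 N) and pressed on the cap with over 3 N; slim marker and screwdriver moved under 30 mm, other bystanders under 40 mm (z of marker in the frame of cap_mouth below -0.031 m and horizontal distance between marker and cap_mouth below 0.004 m and angle between marker's own z axis and vertical below 0.08 rad and contact force between marker and cap above 3 N and contact force between marker and the fingers above 3 N and linear speed of marker below 0.02 m/s and distance of each of slim, driver from where it was at the start of the episode below 0.03 m and distance of each of jar, spray, tape, wrench from where it was at the start of the episode below 0.04 m); the arm keeps its last pose, push and grip.
It fails at once if the marker is rammed into the cap with more than 80 N (contact force between marker and cap above 80 N).
It fails at once if a bystander is disturbed (slim marker or screwdriver moved over 30 mm, another over 40 mm) (distance of any of slim, driver from where it was at the start of the episode above 0.03 m or distance of any of jar, spray, tape, wrench from where it was at the start of the episode above 0.04 m).
It also fails if it takes over 59 s, if anything falls off the work surface, if the arm or the gripper's body presses on something with over 40 N, if the wrist force passes 120 N, or if a joint passes its speed limit or range.

## Working session

There is one attempt and no reset: what is moved stays moved. The work goes in short steps, Python scripts to look and compute and a shell command to move; the robot and the scene stay as the last step left them, time stands still between calls to the robot, and variables do not carry over. Pictures are saved under pics/ and viewed, at most 10 in all, crops included, and the job is handed in when it is done.

```bash
mkdir -p pics
cat > h.py <<'E'
import numpy as np, cv2
from cell import state, imaging, arm, nets
def cal(n):
    c=imaging.calibration(n); K=np.array([[c['fx'],0,c['cx']],[0,c['fy'],c['cy']],[0,0,1.]])
    R=np.array(c['rotation'],float)
    if R.size==4:
        from scipy.spatial.transform import Rotation; R=Rotation.from_quat(R.ravel()).as_matrix()
    return K,np.array(c['dist'],float),np.array(c['position'],float),R
def ray(n,r,c):
    K,d,p,R=cal(n); u=cv2.undistortPoints(np.array([[[c,r]]],float),K,d)[0,0]
    return p,R@np.array([u[0],u[1],1.])
def at_z(n,r,c,z):
    p,v=ray(n,r,c); return p+v*(z-p[2])/v[2]
def proj(n,P):
    K,d,p,R=cal(n); q=(np.atleast_2d(P)-p)@R
    return cv2.projectPoints(q,np.zeros(3),np.zeros(3),K,d)[0][:,0,::-1]  # row,col
E
python3 - <<'E'
from h import *
for n in ("scene","top"):
    im=imaging.snapshot(n); cv2.imwrite(f"pics/{n}0.png",im[...,::-1]); K,d,p,R=cal(n); print(n,p.round(3),R.round(3).tolist(),K[0,0])
    for q in ("marker","tube","cap","rack","block","slim","driver","jar","spray"):
        print(q,[(round(x['conf'],2),np.round(x['location'],1).tolist()) for x in nets.find_in(q,n)][:4])
s=state();print(s['clock'],s['tcp_pos'],s['ee_rot'])
E
```

```text
scene [ 1.091 -0.291  0.89 ] [[0.508, 0.727, -0.463], [0.862, -0.431, 0.269], [-0.004, -0.536, -0.845]] 521.2107807376634
marker [(0.68, [118.5, 299.4])]
tube [(0.64, [143.2, 296.9])]
cap [(0.64, [193.5, 157.9])]
rack [(0.81, [149.1, 324.7])]
block [(0.71, [207.1, 155.7])]
slim [(0.46, [106.6, 334.8])]
driver [(0.66, [99.5, 371.8]), (0.61, [174.2, 261.2])]
jar [(0.78, [328.1, 170.4])]
spray [(0.64, [182.0, 428.2])]
top [ 0.555 -0.01   0.881] [[0.013, -0.995, 0.099], [-1.0, -0.013, -0.005], [0.006, -0.099, -0.995]] 420.97196283747155
marker [(0.51, [280.7, 210.9]), (0.4, [290.9, 370.1])]
tube [(0.5, [273.0, 221.2])]
cap [(0.6, [287.5, 369.6])]
rack [(0.77, [267.6, 187.1]), (0.53, [292.4, 367.3]), (0.36, [268.8, 166.4])]
block [(0.65, [295.0, 366.4])]
slim [(0.75, [258.1, 132.7]), (0.54, [267.8, 166.0])]
driver [(0.48, [255.9, 128.2])]
jar [(0.66, [164.6, 412.5])]
spray [(0.6, [155.4, 141.7])]
1.0 [0.1393031  0.60930631 0.26375739] [ 1.12187494e-01  9.93687055e-01  5.79827277e-05 -1.93337396e-05]
```

View pics/scene0.png

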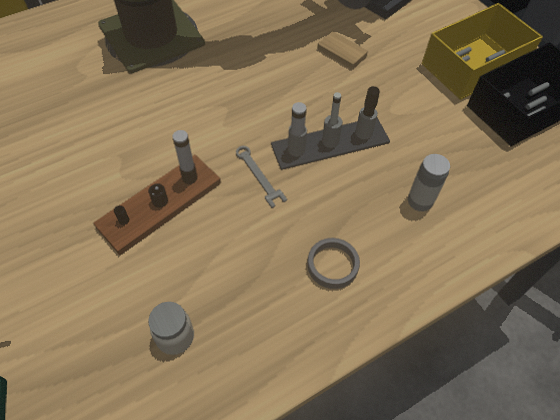

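View pics/top0.png

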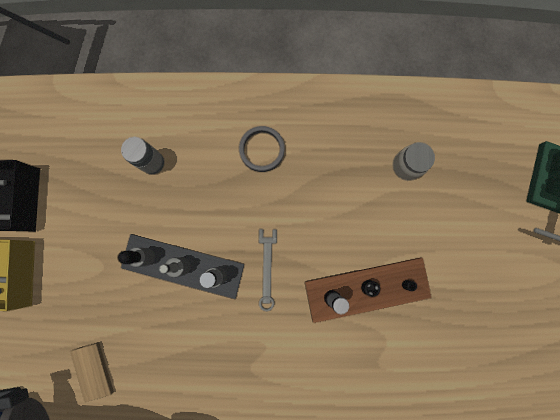

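The scene view shows the fat marker at about (118,299), left of the slim marker and the driver. The wide empty cap is the middle one on the strip at about (194,158). In the top view they are at about (280,209) and (287,371). Next I'll measure them precisely.

Run:
```python
from h import *
ims={n:imaging.snapshot(n) for n in ("scene","top")}
def crop(n,r,c,h=30,w=40): return cv2.resize(ims[n][r-h:r+h,c-w:c+w],None,fx=5,fy=5,interpolation=cv2.INTER_CUBIC)
a=np.vstack([np.hstack([crop("top",280,215),crop("top",287,371)]),np.hstack([crop("scene",125,299),crop("scene",194,158)])])
cv2.imwrite("pics/crops.png",a[...,::-1])
for n in ims:
  for q in ("marker","tube","cap","rack","block"):
    for x in nets.silhouettes(q,n)[:2]:
      m=x['mask'].astype(np.uint8); rr,cc=np.nonzero(m)
      print(n,q,round(x['conf'],2),np.round(x['location'],1),rr.min(),rr.max(),cc.min(),cc.max(),m.sum())
      if n=="top" and q in("rack","block"):
        b=cv2.boxPoints(cv2.minAreaRect(np.c_[cc,rr].astype(np.float32)))
        P=np.array([at_z(n,v[1],v[0],.008 if q=="rack" else .02) for v in b]); print(P.round(4).tolist(), P.mean(0).round(4),np.linalg.norm(P-np.roll(P,1,0),axis=1).round(3))
# initial two-view triangulation
def tri(a,b):
  p,v=ray("scene",*a);q,w=ray("top",*b);v/=np.linalg.norm(v);w/=np.linalg.norm(w)
  s,t=np.linalg.lstsq(np.c_[v,-w],q-p,rcond=None)[0];return (p+s*v).round(4),(q+t*w).round(4)
print(tri((106,299),(281,208)),tri((187,157),(286,372)))
```

```text
scene marker 0.6 [118.2 299.9] 102 134 291 306 433
scene tube 0.78 [143.  295.9] 128 155 288 307 379
scene tube 0.56 [181.2 430. ] 154 210 408 449 1509
scene cap 0.64 [193.3 158.9] 183 206 149 167 350
scene rack 0.77 [143.8 320.6] 119 168 271 388 2229
scene block 0.74 [205.3 152.8] 156 254 94 220 4128
scene block 0.37 [107.4 339. ] 92 124 330 340 243
top marker 0.51 [282.  212.2] 270 287 201 221 272
top marker 0.19 [157.9 142.3] 137 174 120 162 1085
top tube 0.7 [271.1 220.9] 267 286 207 226 136
top cap 0.8 [289.4 372.7] 280 297 362 379 245
top cap 0.74 [274.5 222.6] 267 286 215 226 106
top rack 0.58 [269.  189.2] 235 298 123 243 2851
[[0.5107, 0.3169, 0.008], [0.5867, 0.3003, 0.008], [0.5309, 0.059, 0.008], [0.4564, 0.0766, 0.008]] [0.5212 0.1882 0.008 ] [0.246 0.078 0.248 0.077]
top block 0.79 [294. 365.] 258 322 304 432 4608
[[0.4981, -0.0608, 0.02], [0.5507, -0.3106, 0.02], [0.4621, -0.3287, 0.02], [0.4114, -0.0797, 0.02]] [ 0.4806 -0.195   0.02  ] [0.089 0.255 0.09  0.254]
(array([0.5045, 0.1168, 0.1401]), array([0.5021, 0.1122, 0.1395])) (array([ 0.4913, -0.1903,  0.0738]), array([ 0.4914, -0.19  ,  0.0737]))
```

View pics/crops.png

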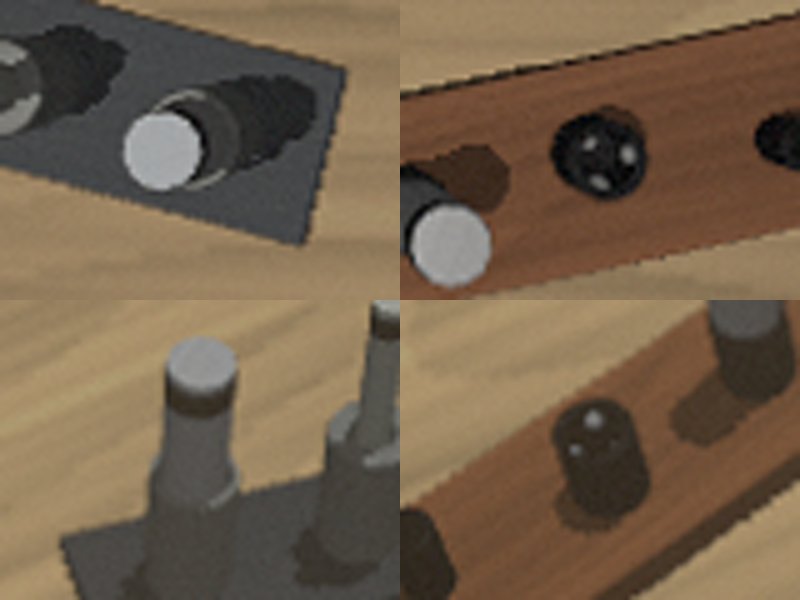

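Run:
```python
from h import *
print("marker top", at_z("top",279.8,207.0,.138), at_z("scene",112.6-.0,299.0,.138))
# scene marker disc centre from crop (201,364)-> row 95+64.5/5-.5, col 259+201.5/5-.5
print("marker scene", at_z("scene",95+64.5/5-.5,259+201.5/5-.5,.138))
print("cap catches", at_z("top",288.6,371.8,.0515), at_z("scene",191.4,156.6,.0515))
# synthetic outlines of cap and bounding-box comparison
t=np.linspace(0,2*np.pi,60)
for n in("top","scene"):
  for x,y in((.489,-.189),(.485,-.189)):
    P=np.concatenate([np.c_[x+.016*np.cos(t),y+.016*np.sin(t),0*t+z] for z in(.02,.06)]); u=proj(n,P); print(n,x,y,u.min(0).round(1),u.max(0).round(1))
```

```text
marker top [0.50404499 0.11426273 0.138     ] [0.51742686 0.10879846 0.138     ]
marker scene [0.50580326 0.11564677 0.138     ]
cap catches [ 0.4846143  -0.19460792  0.0515    ] [ 0.48407437 -0.19249175  0.0515    ]
top 0.489 -0.189 [277.2 357.9] [295. 378.]
top 0.485 -0.189 [279.2 357.9] [297. 378.]
scene 0.489 -0.189 [183.2 150.1] [208.1 170.3]
scene 0.485 -0.189 [181.7 149.2] [206.7 169.5]
```

```bash
python3 -m crank '[[[0.73,-0.98,0,0,0,-0.56,-1],[0.73,-0.98,0,0,0,-0.56,-1],[0.73,-0.98,0,0,0,-0.56,-1],[0.73,-0.98,0,0,0,-0.56,-1],[0.73,-0.98,0,0,0,-0.56,-1],[0.73,-0.98,0,0,0,-0.56,-1],[0.73,-0.98,0,0,0,-0.56,-1],[0.73,-0.98,0,0,0,-0.56,-1],[0.73,-0.98,0,0,0,-0.56,-1],[0.73,-0.98,0,0,0,-0.56,-1]]]'
python3 -c "
from h import *
print(state()['joints'])"
```

```text
clock: 2.6
tcp_pos: [0.3225, 0.3634, 0.264]
ee_rot: [0.484, 0.875, 0.0, 0.0]
wrist_force: [0.2, 0.2, -0.1]
finger_gap: 0.0879
gripper_force: 0.0
[-0.93720761  0.50830251 -0.0041394   1.98097913  0.00331463  0.65162457
 -0.38243005]
```

```bash
python3 -m crank '[[[0.73,-0.99,0,0,0,-0.56,-1],[0.73,-0.99,0,0,0,-0.56,-1],[0.73,-0.99,0,0,0,-0.56,-1],[0.73,-0.99,0,0,0,-0.56,-1],[0.73,-0.99,0,0,0,-0.56,-1],[0.73,-0.99,0,0,0,-0.56,-1],[0.73,-0.99,0,0,0,-0.56,-1],[0.73,-0.99,0,0,0,-0.56,-1],[0.73,-0.99,0,0,0,-0.56,-1],[0.73,-0.99,0,0,0,-0.56,-1],[0,0,0,0,0,0,-1],[0,0,0,0,0,0,-1]]]'
python3 - <<'E'
from h import *
s=state();print(s['joints'],s['tcp_pos'])
from scipy.spatial.transform import Rotation as R
y=R.from_quat(s['ee_rot']).as_matrix()[:,1];print(np.degrees(np.arctan2(y[1],y[0])))
im=imaging.snapshot("scene");cv2.imwrite("pics/s1.png",cv2.resize(im[20:200,180:420],None,fx=3,fy=3,interpolation=cv2.INTER_CUBIC)[...,::-1])
E
```

```text
clock: 3.8
tcp_pos: [0.5043, 0.1166, 0.2637]
ee_rot: [0.78, 0.626, 0.0, -0.0]
wrist_force: [0.1, 0.2, -0.1]
finger_gap: 0.0881
gripper_force: 0.0
[-0.43379233  0.55533912  0.18701894  1.89889663 -0.15289892  0.70101941
 -0.37545506] [0.50434711 0.1165902  0.263709  ]
-12.508634196460942
```

View pics/s1.png

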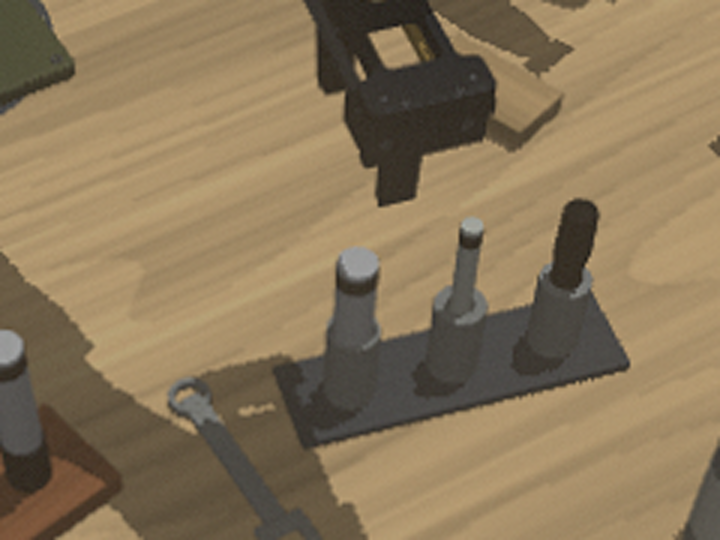

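```bash
python3 -m crank '[[[0,-0.06,-1,0,0,0,-1],[0,0,-1,0,0,0,-1],[0,0,-1,0,0,0,-1],[0,0,-1,0,0,0,-1],[0,0,-1,0,0,0,-1],[0,0,-0.9,0,0,0,-1],[0,0,-0.46,0,0,0,-1],[0,0,0,0,0,0,-1]]]'; python3 -m crank '[[[0,0,0,0,0,0,1],[0,0,0,0,0,0,1],[0,0,0,0,0,0,1],[0,0,0,0,0,0,1],[0,0,0,0,0,0,1],[0,0,0,0,0,0,1],[0,0,0,0,0,0,1],[0,0,0,0,0,0,1]]]'
```

```text
clock: 4.65
tcp_pos: [0.503, 0.1163, 0.1037]
ee_rot: [0.779, 0.627, -0.001, -0.001]
wrist_force: [-0.7, -1.1, -1.0]
finger_gap: 0.0881
gripper_force: 0.0
clock: 5.45
tcp_pos: [0.5044, 0.1153, 0.1048]
ee_rot: [0.78, 0.626, 0.0, 0.0]
wrist_force: [-0.3, 0.1, 0.7]
finger_gap: 0.0273
gripper_force: 30.0
```

```bash
python3 -m crank '[[[0,0,0.4,0,0,0,1],[0,0,0.8,0,0,0,1],[0,0,1,0,0,0,1],[0,0,1,0,0,0,1],[0,0,1,0,0,0,1],[0,0,1,0,0,0,1],[0,0,1,0,0,0,1],[0,0,0.6,0,0,0,1],[0,0,0,0,0,0,1],[0,0,0,0,0,0,1]]]'
```

```text
clock: 6.45
tcp_pos: [0.5038, 0.1153, 0.2747]
ee_rot: [0.78, 0.626, -0.0, -0.0]
wrist_force: [0.2, -0.3, -0.5]
finger_gap: 0.0275
gripper_force: 30.0
```

```bash
python3 -m crank '[[[-0.07,-0.7,0,0,0,0.25,1],[-0.07,-1,0,0,0,0.25,1],[-0.07,-1,0,0,0,0.25,1],[-0.07,-1,0,0,0,0.25,1],[-0.07,-1,0,0,0,0.25,1],[-0.07,-1,0,0,0,0.25,1],[-0.07,-1,0,0,0,0.25,1],[-0.07,-1,0,0,0,0.25,1],[-0.07,-1,0,0,0,0.25,1],[-0.07,-1,0,0,0,0.25,1],[-0.07,-1,0,0,0,0.25,1],[-0.03,-1,0,0,0,0.25,1]]]';python3 -m crank '[[[0,-0.65,0,0,0,0,1],[0,0,0,0,0,0,1],[0,0,0,0,0,0,1],[0,0,-0.9,0,0,0,1],[0,0,-0.9,0,0,0,1],[0,0,-0.9,0,0,0,1],[0,0,0,0,0,0,1],[0,0,0,0,0,0,1],[0,0,0,0,0,0,1]]]'
python3 - <<'E'
from h import *
s=state();print(s['joints'],s['tcp_pos'],s['wrist_force'])
a=[]
for n,(r,c) in(("scene",(160,160)),("top",(287,371))):
    im=imaging.snapshot(n);cv2.imwrite(f"pics/raw_{n}1.png",im[...,::-1]);a.append(cv2.resize(im[r-60:r+60,c-40:c+40],None,fx=5,fy=5,interpolation=cv2.INTER_CUBIC))
cv2.imwrite("pics/s2.png",np.hstack(a)[...,::-1])
E
```

```text
clock: 7.65
tcp_pos: [0.4831, -0.1779, 0.2734]
ee_rot: [0.632, 0.775, -0.001, -0.002]
wrist_force: [0.6, 0.3, -1.5]
finger_gap: 0.0272
gripper_force: 30.0
clock: 8.55
tcp_pos: [0.4851, -0.193, 0.2082]
ee_rot: [0.632, 0.775, 0.0, 0.001]
wrist_force: [0.8, -0.2, -1.8]
finger_gap: 0.0275
gripper_force: 30.0
[ 0.27727136  0.63619708  0.02136953  1.94032884 -0.02440162  0.56358639
  0.51706381] [ 0.48506482 -0.19296901  0.20820324] [ 0.83653713 -0.18710599 -1.78182833]
```

View pics/s2.png

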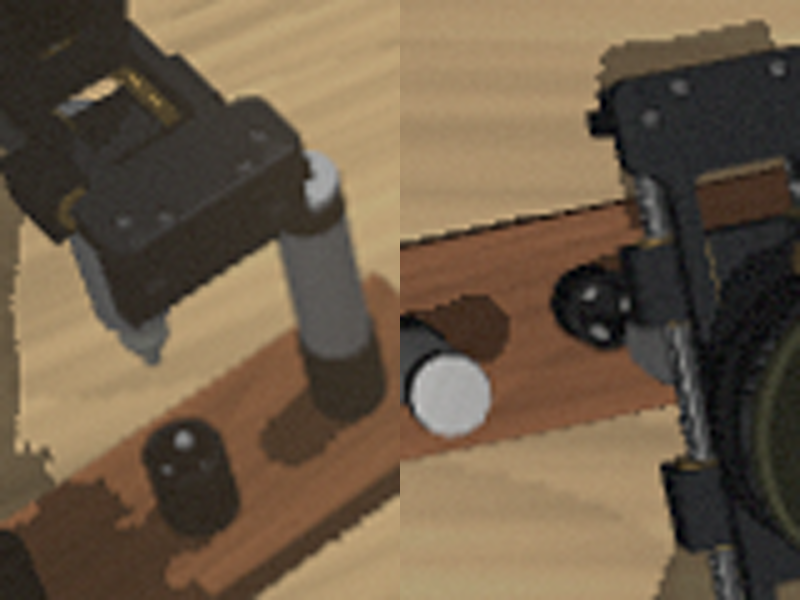

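Run:
```python
from h import *
x,y,z=state()['tcp_pos']
for dz in(0,.012,.032,.06): print(dz,proj("scene",[[x,y,z-.0918+dz]]).round(1), proj("top",[[x,y,z-.0918+dz]]).round(1))
print("shoulder crop px", [((c-120)*5,(r-100)*5) for r,c in proj("scene",[[x,y,z-.0918+d] for d in(0,.012,.032,.05,.07)])])
im=cv2.imread("pics/raw_scene1.png"); cv2.imwrite("pics/s3.png",cv2.resize(im[140:180,125:185],None,fx=12,fy=12,interpolation=cv2.INTER_CUBIC))
```

```text
0 [[172.  149.7]] [[291.5 379. ]]
0.012 [[168.  148.3]] [[292.1 380.6]]
0.032 [[161.3 146.1]] [[293.2 383.4]]
0.06 [[151.4 142.7]] [[294.8 387.5]]
shoulder crop px [(np.float64(148.32479879950128), np.float64(359.79859245474404)), (np.float64(141.68966872340192), np.float64(340.09347109925017)), (np.float64(130.29565373697267), np.float64(306.2832315074928)), (np.float64(119.66469746560378), np.float64(274.7689121494551)), (np.float64(107.4097341901971), np.float64(238.47807399144116))]
```

View pics/s3.png

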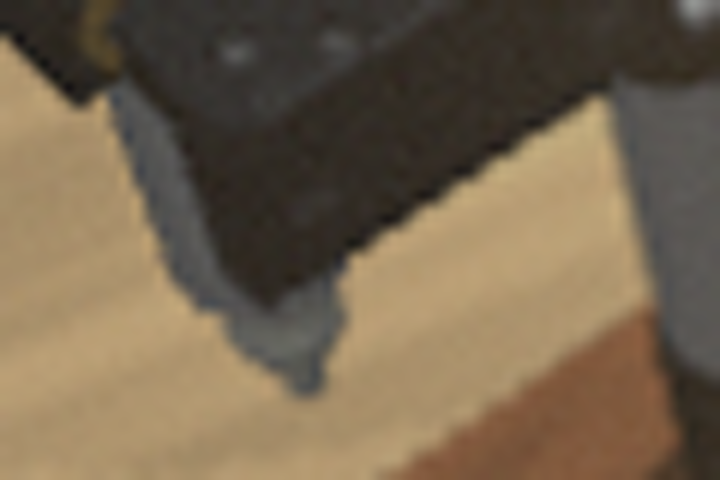

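Run:
```python
from h import *
from scipy.optimize import minimize
t=np.linspace(0,2*np.pi,60)
for n,(r,c) in(("scene",(194,158)),("top",(288,371))):
    im=cv2.imread(f"pics/{n}0.png"); S=8
    w=cv2.resize(im[r-20:r+20,c-20:c+20],None,fx=S,fy=S,interpolation=cv2.INTER_CUBIC).astype(int)
    sat=(w[...,2]-w[...,0]); m0=((w.max(2)<58)&(sat<22)).astype(np.uint8)
    m0=cv2.morphologyEx(m0,cv2.MORPH_CLOSE,np.ones((33,33)))
    _,l=cv2.connectedComponents(m0); m=(l==l[20*S,20*S]).astype(np.uint8) if l[20*S,20*S] else m0
    def cost(p):
        P=np.concatenate([np.c_[p[0]+.016*np.cos(t),p[1]+.016*np.sin(t),0*t+z] for z in(.02,.06)])
        u=((proj(n,P)-[r-20,c-20]+.5)*S-.5)[:,::-1]; k=np.zeros_like(m); cv2.fillConvexPoly(k,cv2.convexHull(np.round(u*16).astype(np.int32)),1,shift=4)
        return 1-(k&m).sum()/(k|m).sum()
    o=minimize(cost,[.484,-.1935],method="Nelder-Mead",options=dict(initial_simplex=[[.484,-.1935],[.488,-.1935],[.484,-.19]]));print(n,o.x,o.fun,m.sum()/S/S)
```

```text
scene [ 0.48452712 -0.1918643 ] 0.1882527635703679 307.5
top [ 0.48562848 -0.19416732] 0.10972624081905191 250.0
```

```bash
python3 -m crank '[[[0,0,-0.5,0,0,0,1],[0,0,-0.7,0,0,0,1],[0,0,-0.6,0,0,0,1],[0,0,-0.4,0,0,0,1],[0,0,0,0,0,0,1],[0,0,0,0,0,0,1],[0,0,0,0,0,0,1]]]'; python3 -m crank '[[[0,0,-0.15,0,0,0,1],[0,0,-0.15,0,0,0,1],[0,0,-0.15,0,0,0,1],[0,0,-0.15,0,0,0,1],[0,0,-0.1,0,0,0,1],[0,0,-0.1,0,0,0,1],[0,0,0,0,0,0,1],[0,0,0,0,0,0,1]]]'; python3 -c "
from h import *
print(state()['tcp_pos'],state()['wrist_force'],state()['wrist_torque'])"
```

```text
clock: 9.35
tcp_pos: [0.4848, -0.1937, 0.153]
ee_rot: [0.633, 0.774, 0.0, 0.001]
wrist_force: [0.0, -0.4, -1.5]
finger_gap: 0.0274
gripper_force: 30.0
clock: 10.15
tcp_pos: [0.4852, -0.1937, 0.1323]
ee_rot: [0.633, 0.775, 0.0, 0.001]
wrist_force: [3.1, -1.8, -2.2]
finger_gap: 0.0275
gripper_force: 30.0
[ 0.48519328 -0.1936713   0.13228096] [ 3.08004973 -1.79567045 -2.1870805 ] [-0.3341648  -0.79292262  0.00974668]
```

```bash
python3 -m crank '[[[0.03,-0.03,0,0,0,0,1],[0,0,0,0,0,0,1],[0,0,0,0,0,0,1]]]'; python3 -m crank '[[[0,0,-0.08,0,0,0,1],[0,0,-0.08,0,0,0,1],[0,0,0,0,0,0,1],[0,0,0,0,0,0,1]]]'
```

```text
clock: 10.45
tcp_pos: [0.4854, -0.194, 0.1323]
ee_rot: [0.632, 0.775, 0.0, 0.0]
wrist_force: [3.3, 0.2, -1.2]
finger_gap: 0.0272
gripper_force: 30.0
clock: 10.85
tcp_pos: [0.4854, -0.1942, 0.1285]
ee_rot: [0.633, 0.775, 0.0, 0.0]
wrist_force: [2.2, 0.3, 2.8]
finger_gap: 0.027
gripper_force: 30.0
```

```bash
python3 -m crank '[[[0.02,0,-0.06,0,0,0,1],[0,0,-0.06,0,0,0,1],[0,0,0,0,0,0,1],[0,0,0,0,0,0,1]]]'; python3 -m crank '[[[0,0,-0.06,0,0,0,1],[0,0,-0.06,0,0,0,1],[0,0,0,0,0,0,1],[0,0,0,0,0,0,1]]]'
```

```text
clock: 11.25
tcp_pos: [0.4854, -0.1941, 0.1248]
ee_rot: [0.633, 0.775, -0.0, -0.0]
wrist_force: [3.5, -0.3, -4.0]
finger_gap: 0.0272
gripper_force: 30.0
clock: 11.65
tcp_pos: [0.4854, -0.194, 0.1219]
ee_rot: [0.633, 0.775, -0.0, -0.0]
wrist_force: [3.0, 0.3, -4.7]
finger_gap: 0.0275
gripper_force: 30.0
```

```bash
python3 -m crank '[[[0,0,-0.05,0,0,0,1],[0,0,-0.04,0,0,0,1],[0,0,0,0,0,0,1],[0,0,0,0,0,0,1]]]'; python3 -m crank '[[[0,0,-0.04,0,0,0,1],[0,0,0,0,0,0,1],[0,0,0,0,0,0,1]]]'
```

```text
clock: 12.05
tcp_pos: [0.4855, -0.1942, 0.12]
ee_rot: [0.633, 0.774, 0.0, 0.0]
wrist_force: [1.6, 0.9, -0.1]
finger_gap: 0.0275
gripper_force: 30.0
clock: 12.35
tcp_pos: [0.4856, -0.1943, 0.1197]
ee_rot: [0.633, 0.774, 0.0, 0.0]
wrist_force: [0.7, 0.9, 6.7]
finger_gap: 0.0273
gripper_force: 30.0
```

```bash
python3 -m crank '[[[0,0,-0.04,0,0,0,1],[0,0,0,0,0,0,1],[0,0,0,0,0,0,1],[0,0,0,0,0,0,1],[0,0,0,0,0,0,1],[0,0,0,0,0,0,1]]]'
python3 - <<'E'
from h import *
a=[]
for n,(r,c) in(("scene",(180,160)),("top",(287,371))):
    im=imaging.snapshot(n);a.append(cv2.resize(im[r-60:r+60,c-40:c+40],None,fx=5,fy=5,interpolation=cv2.INTER_CUBIC))
cv2.imwrite("pics/s4.png",np.hstack(a)[...,::-1])
s=state();print(s['tcp_pos'],s['wrist_force'],s['gripper_force'])
E
```

```text
clock: 12.95
tcp_pos: [0.4856, -0.1943, 0.1196]
ee_rot: [0.633, 0.774, 0.0, 0.001]
wrist_force: [-0.2, 2.0, 16.0]
finger_gap: 0.0272
gripper_force: 30.0
[ 0.48561004 -0.19432039  0.11964477] [ 0.04175306  1.35634638 16.1844131 ] 29.98281321488321
```

View pics/s4.png

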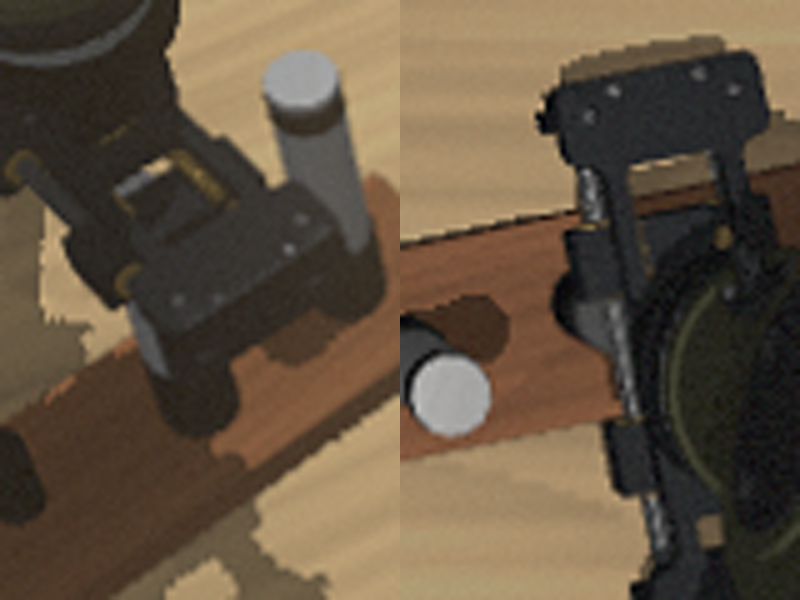

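The barrel's shoulder sits flush on the rim of the middle cap (scene crop about (180,375)). The filled neighbour is untouched. It is pressing with a steady 16 N at the expected home height, so I'll hand it in.

```bash
python3 -c "
from h import *
print(arm.close_job())"
```

```text
the job is handed in; nothing more can be done
None
```

The marker clicked past the catches and sits flush in the wide cap, still gripped at 30 N and pressed down at about 16 N; the job is handed in, but no verdict was returned.

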